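Close and start the dental curing unit

TASK

The printed dental models are loaded, so close up the curing unit and start it: first push the loaded tray fully home without touching the models or toppling the one that stands, then lower the amber hood gently until it is fully shut, without slamming it. Last, press the green plunger down to its stop and let it come back up. Leave the other things on the bench where they are.

Things in the scene. Friction and masses are not known exactly. Their poses are not given: they have to be found in the camera images.
- unit: Curing unit, fixed to the bench: black base 190 (x) x 265 (y) mm, top 50 mm above the bench, with a pod at its -y end (top at 71 mm). Origin on the bench under the middle of the hood; the base reaches x -95 to +95 and y -165 to +100 mm. x points to the back (the hood's hinge side), y is the way the tray slides out, z up.
- tray (a joint): How far the aluminium tray (136 x 176 mm, 16 mm rims) is pulled out of the unit along the unit's +y, in m: 0 = fully home against its stop, 0.13 = fully out. Slides stiffly (about 2 N).
- tray_floor (a point): Centre of the tray's floor, on its upper face (57 mm above the bench); axes as the unit's. Moves with the tray.
- tray_handle (a point): Middle of the outer (+y) face of the tray's steel bar handle; the bar is 96 mm long (along x), 12 mm thick (y), 16 mm high (65 to 81 mm above the bench), 36 mm clear of the tray's black end plate. With the tray home this point lies at unit x 0, y +150 mm, z 73 mm. Moves with the tray.
- hood (a joint): Opening angle of the amber see-through hood in rad: 0 = shut, 1.3 = fully open. Stiff hinge along the unit's y at its back: it stays where it is left.
- hood_hinge (a point): Point on the hood's hinge axis, at unit x +92, y 0, z 51 mm.
- hood_lip (a point): Point on the upper face of the black lip (100 wide in y, 8 thick) that sticks out 35 mm in front of the hood (182 x 188 x 79 mm), 17 mm from its front edge. Shut, it is 200 mm in front of (-x) and 81 mm above the hinge, 132 mm above the bench. At angle q it lies at -200 cos q + 81 sin q along unit x and 200 sin q + 81 cos q along z from the hinge.
- plunger (a joint): How far the green start plunger on the pod is pressed down, in m: 0 = up, 0.012 = at its stop (about 6.5 N there, springs back).
- plunger_top (a point): Centre of the top of the plunger's green head, 32 mm across, 107 mm above the bench when up; at unit x -30, y -135 mm. The shut hood's side is 41 mm away and stands 130 mm high.
- standing_model: White printed dental arch standing on edge on a thin foot on the tray, 62 (its x) x 25 (y) x 57 mm high, 60 g; origin under its foot. It can topple along the sliding direction.
- flat_model: Brown and white printed dental arch lying on the tray, a horseshoe 56 x 62 x 24 mm; origin under its middle.
- resin_bottle: Black bottle with orange cap, 68 mm across, 170 mm high, a bystander; origin under its middle.
- carton: Cardboard carton 90 x 80 x 120 mm, a bystander; origin under its middle.
- instrument_tray: Steel tray with instruments, 180 x 120 x 18 mm, a bystander; origin under its middle.
- notebook: White spiral notebook 105 x 150 x 12 mm, a bystander; origin under its middle.
Not all that is in view belongs to the job. Leave any yellow look-alike of the flat_model alone.

How it is judged (in metres and radians):
On the way, in this order (a step that is already met when the one before it is completed fails the run):
1. the tray is pushed home while the hood is still open (value of joint tray below 0.004 m and value of joint hood above 0.3 rad), for 0.2 s.
2. the hood is shut over the models, the tray home (value of joint hood below 0.03 rad and value of joint tray below 0.004 m), for 0.2 s.
3. the plunger is pressed to its stop, with the hood shut (value of joint plunger above 0.0105 m and value of joint hood below 0.03 rad), for 0.1 s.
At the end, for the whole second after the job is handed in: Tray home within 4 mm, hood shut within 0.03 rad, plunger back up within 2 mm, both models at rest on the tray (origin within 60 mm in x and 80 mm in y of the tray floor's centre), upright within 0.2 rad, and the four bystanders within 30 mm of where they were (all of step 2 and value of joint plunger below 0.002 m and angle between each of standing_model, flat_model's own z axis and vertical below 0.2 rad and x of standing_model in the frame of tray_floor between -0.06 and 0.06 m and y of standing_model in the frame of tray_floor between -0.08 and 0.08 m and x of flat_model in the frame of tray_floor between -0.06 and 0.06 m and y of flat_model in the frame of tray_floor between -0.08 and 0.08 m and linear speed of each of standing_model, flat_model below 0.02 m/s and distance of each of resin_bottle, carton, instrument_tray, notebook from where it was at the start of the episode below 0.03 m); the robot touches nothing.
It fails at once if the standing model topples (angle between standing_model's own z axis and vertical above 0.6 rad).
It fails at once if the robot touches a model (contact force between any of the fingers, the arm and standing_model above 1 N or contact force between any of the fingers, the arm and flat_model above 1 N).
It fails at once if the hood slams (falls or is thrown faster than 2 rad/s) (velocity of joint hood below -2 rad/s).
It fails at once if a bystander is shifted by more than 30 mm (distance of any of resin_bottle, carton, instrument_tray, notebook from where it was at the start of the episode above 0.03 m).
It also fails if it takes over 54 s, if anything falls off the work surface, if the arm or the gripper's body presses on something with over 40 N, if the wrist force passes 120 N, or if a joint passes its speed limit or range.

ROBOT

A 6-joint arm with a two-finger parallel gripper is mounted at the origin on the work surface. World frame = base frame: x ahead of the robot, y to its left, z up, the work surface at z = 0. Lengths are in m, angles in degrees, forces in N, time in s.
With the tool pointing down it reaches from about 0.4 to 0.825 m from the base axis. Payload 7 kg.
Tool frame: the origin (TCP) lies midway between the tips of the shut fingers; the grasp point (between the pads) lies 19 mm behind it (r.grip_depth is the distance from the TCP to the grasp point, in m); z points along the fingers, y is the line along which they close (so a half turn about z gives the same grasp; the last joint's range is limited). The gripper opens to 88 mm and grips with 3 to 60 N. Pads are 19 mm wide; open, the fingers measure 130 mm over their backs; the gripper's body (78 mm by 193 mm) begins 47 mm behind the grasp point.
Start: joints at [90.991, 20.546, 0.682, 0, -70.136, -16.507], TCP at [0.181, 0.65, 0.227] pointing down, gripper open.
Joint ranges: [-176.03, 176.03], [-82.01, 121.73], [-58.28, 71.71], [-173.87, 95.51], [-174.79, -0.11], [-173.66, 173.66]. Speed limits (degrees/s): [136.94, 136.94, 172.46, 180, 180, 180].

INTERFACE

Orientations are given as [roll, pitch, yaw] about the fixed x, y, z axes, in that order (R = Rz(yaw) Ry(pitch) Rx(roll)).
In Python, from plant import r, capture, close_job, search_frame, outline_of gives the robot as it stands.
- The arm moves only by the shell command python3 -m creep 'ROWS' [FORCE]. ROWS is JSON, a list of rows, each a list of 7 numbers: the finger opening in mm, from 0 to 87.6, then the shift along the world's x, y, z in units of 25 mm (1.0 is 25 mm), then the turn, a rotation vector about the world's x, y, z in degrees. In form: [[hand, x, y, z, ax, ay, az], ...]. A call has 1 to 8 rows; each row shifts and turns the commanded pose from where the row before left it; what a row does not reach is not made up. A row lasts 1/12 s, in which the tool goes at most 41.7 mm and 7.16 degrees, less where a joint would pass 70% of its speed; a pose out of reach is approached as far as the arm can. A call is refused whole if a number of a shift passes 1 or a number of a turn 7.16, either way. A call with a gripper value outside its range is refused whole. The fingers move at their own pace and stop on an object; FORCE is the grip in N (left out, the last holds). Time passes only in rows, so rows that do not move let the fingers close. It gives the time, the measured TCP pose, the force, the opening and the grip force at its end, in the units of the state.
- r.get_state(): the state, without advancing time (a new reading comes with each control period).
- capture(name): name is "scene" or "top" or "wrist"; returns a dict with "frame" (400x640x3 uint8, red, green, blue), "K" (3x3 intrinsics, pixels), "origin" and "rotation" of the camera in the world. Camera axes: x right, y down, z forward; pixel columns grow to the right and rows downward; lengths in m; the calibration is good to about 2 mm. A picture is of the moment at which its call begins. There is no depth.
- close_job(): hands the job in; it is judged then, once.
Trained networks look in a picture, given as the dict that the camera call returned (one of the last four; its "shot" number tells which), for a name from the list of things; names that differ only in an ending like _2 or _b are one class to them, and where a whole thing is asked for, a point or a joint stands for the part that bears it (a point fixed in the world has none). Each returns a list of dicts, best first, with "conf" (0 to 1); they miss things now and then, are a little off and sometimes report something else, mostly with a low value. They report only what shows in the picture. A call takes as long as a camera call. They do not tell look-alikes from the thing itself.
- search_frame(picture, target): "bbox" ([left, top, right, bottom] in pixels, round what is visible of it).
- outline_of(picture, target): "region" (400x640 bool, what is visible of it) and "bbox" ([left, top, right, bottom] in pixels, round what is visible of it).
The state is a dict: "time_s": time; "joints": joint angles; "qd": joint speeds; "joint_torque": joint torques, N m; "tcp_pos": TCP position; "eef_rot": TCP orientation; "contact_force": force on the tool from outside, world axes, zero at the start; "moment": the same for the moment, N m; "gripper_width": finger opening in m; "gripper_force": force on a finger pad.
Only numpy, scipy, OpenCV 4.12 (cv2) and the standard library are available. Lean on these libraries where they do the work, as an engineer would, in place of code of your own. Each camera call takes 0.05 s, during which the arm holds its last target. There are 200 camera calls.

## Working session

There is one attempt and no reset: what is moved stays moved. The work goes in short steps, Python scripts to look and compute and a shell command to move; the robot and the scene stay as the last step left them, time stands still between calls to the robot, and variables do not carry over. Pictures are saved under pics/ and viewed, at most 10 in all, crops included, and the job is handed in when it is done.

```bash
ls; mkdir -p pics; cat > h.py <<'E'
import numpy as np,cv2
from plant import r,capture,close_job,search_frame,outline_of
def save(p,n,box=None,s=1):
    f=p["frame"][:,:,::-1]
    if box: f=f[box[1]:box[3],box[0]:box[2]]
    cv2.imwrite("pics/"+n,cv2.resize(f,None,fx=s,fy=s,interpolation=cv2.INTER_CUBIC))
def ray(p,uv):
    d=np.linalg.inv(p["K"])@np.array([uv[0],uv[1],1.]); return np.array(p["origin"]),np.array(p["rotation"])@d
def atz(p,uv,z):
    o,d=ray(p,uv); return o+d*(z-o[2])/d[2]
def proj(p,X):
    c=np.array(p["rotation"]).T@(np.array(X)-p["origin"]); q=p["K"]@c; return q[:2]/q[2]
E
python3 - <<'E'
from h import *
s=r.get_state(); print(s["time_s"],s["tcp_pos"],s["eef_rot"])
a=capture("scene");b=capture("top")
f=np.vstack([a["frame"],b["frame"]])[:,:,::-1]
save(a,"s0.png");save(b,"t0.png")
for n,p in(("s",a),("t",b)):
    print(n,np.round(p["origin"],3))
    for t in["unit","tray","tray_handle","hood","hood_lip","plunger","plunger_top","standing_model","flat_model","resin_bottle","carton","instrument_tray","notebook"]:
        print(t,[(np.round(d["bbox"]).astype(int).tolist(),round(d["conf"],2)) for d in search_frame(p,t)[:3]])
E
```

```text
pics
0.0 [0.18045308 0.64992189 0.22560381] [ 1.79902850e+02 -1.05378898e-02 -1.55201378e+01]
s [0.746 0.466 1.187]
unit [([212, 125, 345, 236], 0.66)]
tray []
tray_handle [([271, 161, 349, 240], 0.59)]
hood [([211, 124, 296, 225], 0.94)]
hood_lip [([209, 125, 297, 224], 0.62)]
plunger []
plunger_top []
standing_model [([296, 188, 320, 213], 0.82)]
flat_model [([278, 184, 304, 207], 0.7), ([337, 148, 361, 166], 0.69), ([210, 121, 346, 240], 0.58)]
resin_bottle [([426, 338, 466, 372], 0.68), ([260, 49, 297, 98], 0.24)]
carton [([260, 51, 301, 98], 0.83), ([211, 90, 260, 132], 0.62), ([427, 338, 466, 369], 0.31)]
instrument_tray [([320, 345, 404, 398], 0.85)]
notebook [([209, 90, 257, 133], 0.75)]
t [ 0.439 -0.006  1.371]
unit [([277, 122, 416, 222], 0.68)]
tray [([280, 167, 365, 222], 0.74)]
tray_handle [([278, 171, 364, 223], 0.75)]
hood []
hood_lip [([319, 124, 399, 190], 0.7), ([400, 171, 411, 181], 0.5)]
plunger [([402, 171, 413, 184], 0.62)]
plunger_top [([402, 172, 414, 180], 0.67), ([432, 161, 479, 200], 0.16)]
standing_model [([313, 189, 322, 207], 0.45)]
flat_model [([341, 249, 362, 266], 0.71), ([269, 163, 295, 184], 0.62), ([281, 173, 363, 220], 0.5)]
resin_bottle [([128, 220, 166, 244], 0.93)]
carton [([446, 226, 490, 256], 0.55), ([144, 138, 186, 198], 0.31)]
instrument_tray [([140, 140, 183, 198], 0.64), ([320, 178, 339, 196], 0.2), ([447, 222, 490, 254], 0.16)]
notebook [([434, 160, 480, 200], 0.68)]
```

View pics/s0.png

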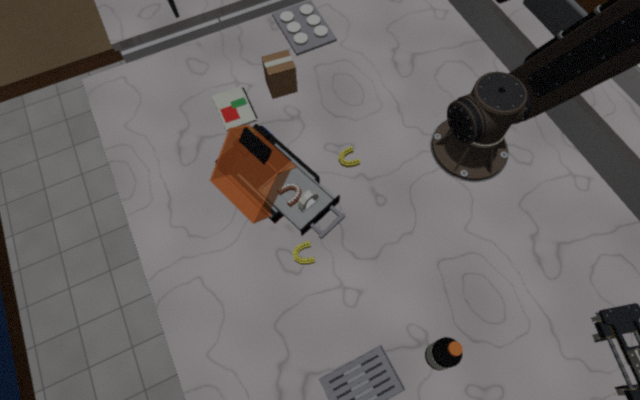

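View pics/t0.png

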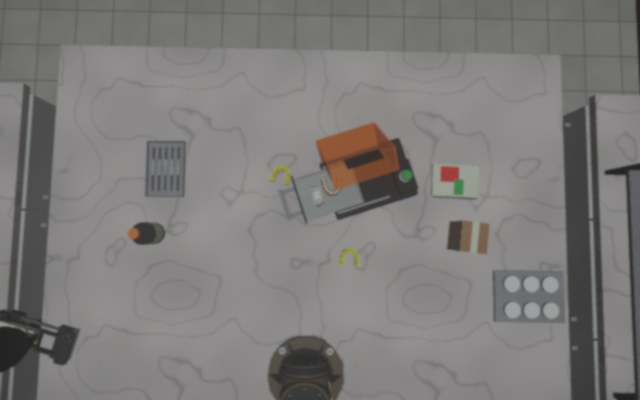

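The scene view shows the unit with hood open at (250,175), the tray out towards (325,215), the standing model at (308,200) and the flat model at (290,193). In the top view the green plunger is at (405,175) and the handle at (289,203). Possible mix-ups for flat_model are the yellow arches at scene (348,157) and (303,253), both off the tray, so the brown and white one on the tray is the real one.

```bash
cat >> h.py <<'E'
def green(p,box):
    f=p["frame"].astype(int); m=(f[...,1]>f[...,0]*1.4+8)&(f[...,1]>f[...,2]*1.3+5)
    k=np.zeros_like(m); k[box[1]:box[3],box[0]:box[2]]=1; v,u=np.nonzero(m&k); return u.mean(),v.mean(),len(u)
E
python3 - <<'E'
from h import *
a=capture("scene");b=capture("top")
A=cv2.resize(a["frame"][110:250,200:360],None,fx=3,fy=3,interpolation=cv2.INTER_CUBIC)
B=cv2.resize(b["frame"][115:230,270:420],None,fx=5,fy=5,interpolation=cv2.INTER_CUBIC)
cv2.imwrite("pics/t1.png",B[:,:,::-1])
print(b["K"]); g=green(b,(395,160,420,190)); print(g,atz(b,g,.105))
for t in ["tray","flat_model","standing_model"]:
    for d in outline_of(b,t)[:2]:
        v,u=np.nonzero(d["region"]); print(t,d["conf"],cv2.minAreaRect(np.stack([u,v],1).astype(np.float32)),atz(b,(u.mean(),v.mean()),.07))
E
```

```text
[[427.55698104   0.         313.90225322]
 [  0.         427.55698104 197.58492768]
 [  0.           0.           1.        ]]Traceback (most recent call last):
  File "<stdin>", line 6, in <module>
  File "h.py", line 10, in atz
    o,d=ray(p,uv); return o+d*(z-o[2])/d[2]
                                       ~^^^
IndexError: invalid index to scalar variable.
```

View pics/t1.png

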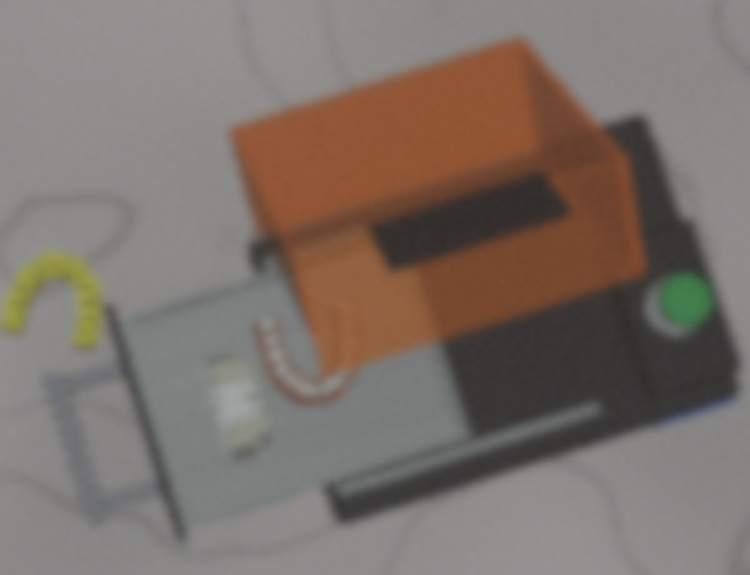

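The crop confirms the brown and white flat model (300,355) and the standing model (238,405) on the tray. The handle bar runs from (48,378) to (95,520), and the green head is at (685,300).

```bash
sed -i 's/np.array(p\["rotation"\])/rot(p)/' h.py; cat >> h.py <<'E'
from scipy.spatial.transform import Rotation as Ro
def rot(p):
    q=np.array(p["rotation"],float)
    return q if q.ndim==2 else (Ro.from_quat(q).as_matrix() if len(q)==4 else Ro.from_euler("xyz",q,degrees=True).as_matrix())
E
python3 - <<'E'
from h import *
from scipy.optimize import least_squares
b=capture("top");a=capture("scene");w=capture("wrist");save(w,"w0.png"); print(b["rotation"],a["rotation"]); print(np.round(rot(b),3))
g=green(b,(395,160,420,190)); print(g,atz(b,g[:2],.105))
for uv in [(345,157),(303,253)]: pass
ga=green(a,(200,100,350,250)) ; print("scene green",ga)
c=lambda x,y:(270+x/5-.4,115+y/5-.4)
obs=[(g[:2],lambda t:(-.030,-.135,.106)),(c(48,378),lambda t:(.048,.150+t,.081)),(c(95,520),lambda t:(-.048,.150+t,.081)),
 (c(345,518),lambda t:(-.095,.100,.050)),(c(737,380),lambda t:(-.095,-.165,.071))]
def W(p,X):
    x,y,th=p[:3]; return np.array([x+np.cos(th)*X[0]-np.sin(th)*X[1],y+np.sin(th)*X[0]+np.cos(th)*X[1],X[2]])
f=lambda p:np.concatenate([proj(b,W(p,F(p[3])))-uv for uv,F in obs])
s=least_squares(f,[.5,-.1,.2,.12]); print(s.x,np.degrees(s.x[2]),np.round(s.fun,1))
for n,X in [("handle",(0,.15+s.x[3],.073)),("plunger",(-.03,-.135,.107)),("hinge",(.092,0,.051))]: print(n,W(s.x,X),proj(a,W(s.x,X)))
E
```

```text
[-175.4045848    -0.51901011  -89.04718882] [-154.95733629    0.5005996   154.00606003]
[[ 0.017 -0.997  0.08 ]
 [-1.    -0.017 -0.008]
 [ 0.009 -0.08  -0.997]]
(np.float64(406.9594594594595), np.float64(174.35135135135135), 74) [ 0.6154201  -0.29327529  0.105     ]
scene green (np.float64(238.20253164556962), np.float64(103.29113924050633), 79)
[ 0.60234663 -0.15230195  0.34357282  0.09057961] 19.685272503799123 [-1.2 -1.4 -0.4 -1.   0.3  0.6 -1.3  1.1  2.6  0.7]
handle [0.52130661 0.0742175  0.073     ] [332.80771279 224.98564838]
plunger [ 0.61957511 -0.28951777  0.107     ] [247.70585921 131.63920226]
hinge [ 0.68896989 -0.12131145  0.051     ] [250.33930963 195.28321269]
```

```bash
python3 -m creep '[[0,0.6,-1,0,0,0,-2.5],[0,0.6,-1,0,0,0,-2.5],[0,0.6,-1,0,0,0,-2.5],[0,0.6,-1,0,0,0,-2.5],[0,0.6,-1,0,0,0,-2.5],[0,0.6,-1,0,0,0,-2.5],[0,0.6,-1,0,0,0,-2.5],[0,0.6,-1,0,0,0,-2.5]]' 20; python3 -m creep '[[0,0.6,-1,0,0,0,-2.5],[0,0.6,-1,0,0,0,-2.5],[0,0.6,-1,0,0,0,-2.5],[0,0.6,-1,0,0,0,-2.5],[0,0.6,-1,0,0,0,-2.5],[0,0.6,-1,0,0,0,-2.5],[0,0.6,-1,0,0,0,-2.5],[0,0.6,-1,0,0,0,-2.5]]'; python3 -m creep '[[0,0.6,-1,0,0,0,-2.5],[0,0.6,-1,0,0,0,-2.5],[0,0.6,-1,0,0,0,-2.5],[0,0.6,-0.7,0,0,0,-2.5],[0,0,0,0,0,0,-2.5],[0,0,0,0,0,0,-2.5],[0,0,0,0,0,0,0]]'
python3 - <<'E'
from h import *
w=capture("wrist");save(w,"w1.png");print(w["origin"],w["rotation"])
s=r.get_state();print(s["tcp_pos"],s["joints"])
p=(.6023,-.1523,.3436)
for X in [(.048,.24,.081),(-.048,.24,.081),(.068,.19,.073),(-.068,.19,.073)]:
    x,y,th=p;print(X,proj(w,[x+np.cos(th)*X[0]-np.sin(th)*X[1],y+np.sin(th)*X[0]+np.cos(th)*X[1],X[2]]))
for t in ["tray_handle","standing_model","flat_model"]: print(t,[(np.round(d["bbox"]).tolist(),d["conf"]) for d in search_frame(w,t)[:2]])
E
```

```text
time_s: 2.32
tcp_pos: [0.3011, 0.4491, 0.2268]
eef_rot: [-180.0, 0.0, -35.6]
contact_force: [1.1, -0.1, -0.6]
gripper_width: 0.0399
gripper_force: 0.0
time_s: 2.98
tcp_pos: [0.4211, 0.2491, 0.2269]
eef_rot: [-180.0, 0.0, -55.6]
contact_force: [-0.3, 0.6, 0.4]
gripper_width: 0.0002
gripper_force: 0.0
time_s: 3.57
tcp_pos: [0.4808, 0.1573, 0.2266]
eef_rot: [-180.0, 0.0, -70.7]
contact_force: [-0.0, 0.2, -0.4]
gripper_width: 0.0
gripper_force: 0.0
[0.50673528 0.08263023 0.38393399] [ 1.62940879e+02  5.49777583e-02 -1.60667002e+02]
[0.48067225 0.15760929 0.22662698] [ 4.04361606e+01  4.47338967e+00 -2.02507986e+01  5.32359159e-04
 -6.52677292e+01 -2.09457557e+01]
(0.048, 0.24, 0.081) [257.04757538  92.41342128]
(-0.048, 0.24, 0.081) [357.54363387  91.75078677]
(0.068, 0.19, 0.073) [233.74047168  36.09787555]
(-0.068, 0.19, 0.073) [379.69499639  35.06025259]
tray_handle [([221.0, 0.0, 393.0, 100.0], 0.79)]
standing_model []
flat_model [([198.0, 53.0, 254.0, 114.0], 0.72)]
```

View pics/w1.png

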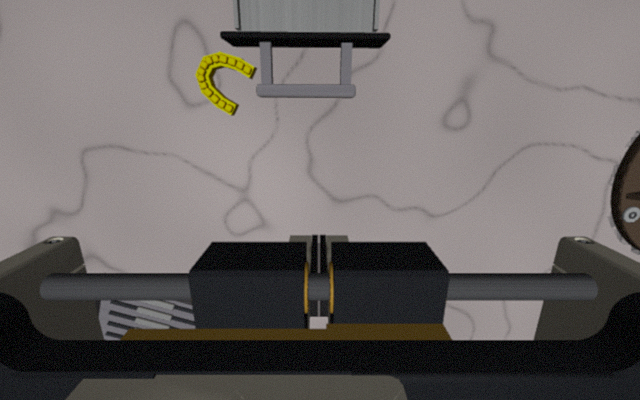

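The wrist view shows the handle bar at (257–355, row 97) lying level, so the yaw is right. It is 4–5 mm further out than estimated. The yellow look-alike at (225,83) is beside it, clear of the path.

```bash
python3 -m creep '[[0,0.4,0.14,-0.95,0,0,0],[0,0,0,-0.95,0,0,0],[0,0,0,-0.95,0,0,0],[0,0,0,-0.95,0,0,0],[0,0,0,-0.95,0,0,0],[0,0,0,-0.95,0,0,0],[0,0,0,-0.95,0,0,0],[0,0,0,0,0,0,0.4]]'; python3 -m creep '[[0,0.22,-0.61,0,0,0,0],[0,0.22,-0.61,0,0,0,0],[0,0.22,-0.61,0,0,0,0],[0,0.11,-0.3,0,0,0,0],[0,0.03,-0.08,0,0,0,0],[0,0.03,-0.08,0,0,0,0],[0,0.03,-0.08,0,0,0,0],[0,0.03,-0.08,0,0,0,0]]';  python3 -m creep '[[0,0.03,-0.08,0,0,0,0],[0,0.03,-0.08,0,0,0,0],[0,0.03,-0.08,0,0,0,0],[0,0.03,-0.08,0,0,0,0],[0,0.03,-0.08,0,0,0,0]]'
```

```text
time_s: 4.43
tcp_pos: [0.488, 0.1601, 0.0564]
eef_rot: [179.6, -0.1, -70.1]
contact_force: [-1.8, -0.1, -0.6]
gripper_width: 0.0006
gripper_force: 0.0
time_s: 5.1
tcp_pos: [0.5129, 0.1005, 0.0607]
eef_rot: [-180.0, 0.0, -70.1]
contact_force: [-0.3, -0.1, -0.2]
gripper_width: 0.0004
gripper_force: 0.0
time_s: 5.52
tcp_pos: [0.5166, 0.09, 0.0603]
eef_rot: [180.0, -0.0, -70.1]
contact_force: [0.2, 0.7, 0.2]
gripper_width: 0.0003
gripper_force: 0.0
```

```bash
python3 -m creep '[[0,0.03,-0.08,0,0,0,0],[0,0.03,-0.08,0,0,0,0],[0,0.03,-0.08,0,0,0,0],[0,0.03,-0.08,0,0,0,0]]';python3 -m creep '[[0,0.03,-0.08,0,0,0,0],[0,0.03,-0.08,0,0,0,0],[0,0.03,-0.08,0,0,0,0],[0,0.03,-0.08,0,0,0,0]]'
```

```text
time_s: 5.85
tcp_pos: [0.5194, 0.0819, 0.0602]
eef_rot: [180.0, 0.0, -70.1]
contact_force: [-1.7, 1.2, 0.1]
gripper_width: 0.0007
gripper_force: 0.8
time_s: 6.18
tcp_pos: [0.5224, 0.0738, 0.0602]
eef_rot: [180.0, 0.0, -70.1]
contact_force: [-1.6, 1.6, 0.7]
gripper_width: 0.0004
gripper_force: 0.8
```

```bash
python3 -m creep '[[0,0.04,-0.11,0,0,0,0],[0,0.05,-0.14,0,0,0,0],[0,0.05,-0.14,0,0,0,0],[0,0.05,-0.14,0,0,0,0],[0,0.05,-0.14,0,0,0,0],[0,0.05,-0.14,0,0,0,0],[0,0.05,-0.14,0,0,0,0],[0,0.05,-0.14,0,0,0,0]]';python3 -m creep '[[0,0.05,-0.14,0,0,0,0],[0,0.05,-0.14,0,0,0,0],[0,0.05,-0.14,0,0,0,0],[0,0.05,-0.14,0,0,0,0],[0,0.05,-0.14,0,0,0,0],[0,0.05,-0.14,0,0,0,0],[0,0.05,-0.14,0,0,0,0],[0,0.05,-0.14,0,0,0,0]]';python3 -m creep '[[0,0.05,-0.14,0,0,0,0],[0,0.05,-0.14,0,0,0,0],[0,0.03,-0.08,0,0,0,0],[0,0.03,-0.08,0,0,0,0]]'
python3 - <<'E'
from h import *
b=capture("top");save(b,"t2.png",(260,110,420,230),5)
E
```

```text
time_s: 6.85
tcp_pos: [0.5324, 0.0464, 0.0603]
eef_rot: [180.0, -0.0, -70.1]
contact_force: [-2.3, 1.6, -0.3]
gripper_width: 0.0002
gripper_force: 0.9
time_s: 7.52
tcp_pos: [0.5424, 0.0185, 0.0603]
eef_rot: [180.0, 0.0, -70.1]
contact_force: [-2.5, 0.8, -0.2]
gripper_width: -0.0002
gripper_force: 0.9
time_s: 7.85
tcp_pos: [0.5465, 0.0076, 0.0603]
eef_rot: [-180.0, -0.0, -70.1]
contact_force: [-2.1, 0.9, -0.4]
gripper_width: 0.0002
gripper_force: 0.8
```

View pics/t2.png

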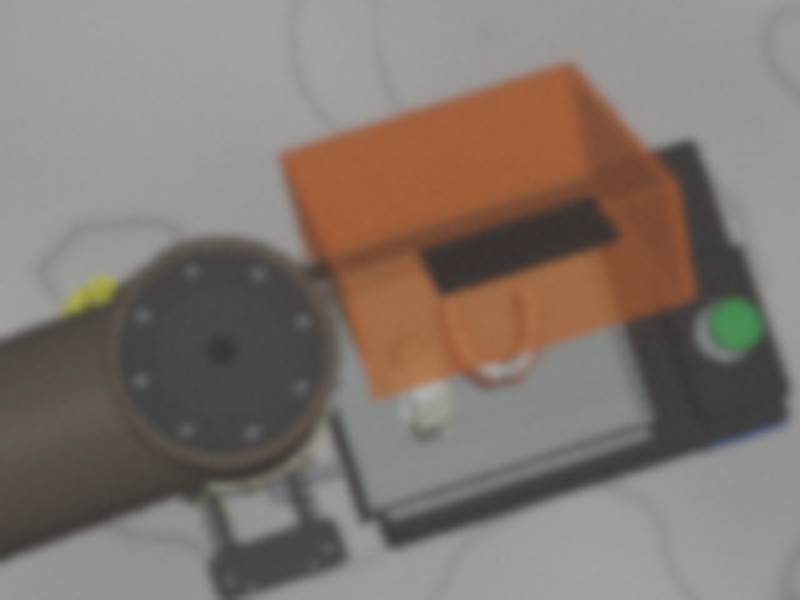

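The tray is nearly home: the end plate at (345,470) is close to the base edge (380,515), and both models are upright. I'll push on slowly until the stop.

```bash
python3 -m creep '[[0,0.03,-0.08,0,0,0,0],[0,0.03,-0.08,0,0,0,0],[0,0.03,-0.08,0,0,0,0],[0,0.02,-0.05,0,0,0,0],[0,0.02,-0.05,0,0,0,0]]'; python3 -m creep '[[0,0.015,-0.04,0,0,0,0],[0,0.015,-0.04,0,0,0,0]]';python3 -m creep '[[0,0.015,-0.04,0,0,0,0],[0,0.015,-0.04,0,0,0,0]]'
```

```text
time_s: 8.32
tcp_pos: [0.5497, -0.0007, 0.0604]
eef_rot: [-180.0, -0.0, -70.1]
contact_force: [-2.0, 1.1, 0.8]
gripper_width: 0.0006
gripper_force: 0.8
time_s: 8.48
tcp_pos: [0.5503, -0.0027, 0.0603]
eef_rot: [-180.0, 0.0, -70.1]
contact_force: [-4.2, 5.8, 3.4]
gripper_width: 0.0003
gripper_force: 3.9
time_s: 8.65
tcp_pos: [0.5504, -0.0029, 0.0604]
eef_rot: [-180.0, 0.1, -70.2]
contact_force: [-10.6, 20.0, 8.6]
gripper_width: 0.0005
gripper_force: 11.2
```

```bash
python3 -m creep '[[0,-0.1,0.3,0,0,0,0],[0,-0.22,0.61,0,0,0,0],[0,-0.22,0.61,0,0,0,0],[0,0,0,1,0,0,0],[0,0,0,1,0,0,0],[0,0,0,1,0,0,0],[0,0,0,1,0,0,0],[0,0,0,1,0,0,0]]'; python3 -m creep '[[0,0,0,1,0,0,0],[0,0,0,1,0,0,0],[0,0,0,1,0,0,0],[0,0,0,1,0,0,0],[0,0,0,1,0,0,0],[0,0,0,1,0,0,0],[0,0,0,0.5,0,0,0]]'
cat >> h.py <<'E'
P=(.6023,-.1523,.3415)
def Wd(X,p=P):
    x,y,th=p;return np.array([x+np.cos(th)*X[0]-np.sin(th)*X[1],y+np.sin(th)*X[0]+np.cos(th)*X[1],X[2]])
def U(Y,p=P):
    x,y,th=p;d=np.array(Y[:2])-[x,y];return np.array([np.cos(th)*d[0]+np.sin(th)*d[1],-np.sin(th)*d[0]+np.cos(th)*d[1],Y[2]])
def hoodp(q,a,y,h): # a: distance in front of hinge, h: height above hinge when shut
    return Wd((.092-a*np.cos(q)+h*np.sin(q),y,.051+a*np.sin(q)+h*np.cos(q)))
E
python3 - <<'E'
from h import *
b=capture("top");a=capture("scene")
c=lambda x,y:(270+x/5-.4,115+y/5-.4)
print("obs",[np.round(c(*k),1).tolist() for k in [(375,228),(545,175),(570,212),(392,268)]])
for q in(.7,.8,.9,1.,1.1,1.2,1.3):
    print(q,[np.round(proj(b,hoodp(q,A,y,.077)),1).tolist() for A,y in((.217,.05),(.217,-.05),(.182,-.05),(.182,.05))],np.round(hoodp(q,.2,0,.081),3), np.round(proj(a,hoodp(q,.2,0,.077)),0))
print(U(r.get_state()["tcp_pos"]))
A=cv2.resize(a["frame"][90:250,180:380],None,fx=4,fy=3.75,interpolation=cv2.INTER_CUBIC);cv2.imwrite("pics/s2.png",A[:,:,::-1][:,:])
E
```

```text
time_s: 9.32
tcp_pos: [0.5378, 0.0333, 0.1868]
eef_rot: [-180.0, -0.0, -70.1]
contact_force: [1.2, 0.8, -0.3]
gripper_width: 0.0005
gripper_force: 0.0
time_s: 9.9
tcp_pos: [0.5387, 0.0332, 0.3515]
eef_rot: [-179.7, -0.1, -70.1]
contact_force: [-0.4, 0.1, 1.1]
gripper_width: 0.0001
gripper_force: 0.0
obs [[344.6, 160.2], [378.6, 149.6], [383.6, 157.0], [348.0, 168.2]]
0.7 [[351.3, 185.6], [387.0, 173.7], [382.2, 165.5], [347.3, 177.2]] [ 0.594 -0.155  0.242] [269. 137.]
0.8 [[349.2, 177.8], [385.2, 165.8], [380.5, 158.7], [345.4, 170.5]] [ 0.612 -0.149  0.251] [263. 140.]
0.9 [[346.8, 169.7], [383.0, 157.6], [378.6, 151.8], [343.3, 163.5]] [ 0.632 -0.142  0.258] [257. 143.]
1.0 [[344.3, 161.3], [380.6, 149.2], [376.5, 144.7], [341.1, 156.5]] [ 0.651 -0.135  0.263] [251. 147.]
1.1 [[341.5, 152.8], [378.0, 140.7], [374.2, 137.7], [338.7, 149.4]] [ 0.672 -0.128  0.266] [244. 152.]
1.2 [[338.7, 144.4], [375.2, 132.3], [371.8, 130.7], [336.4, 142.4]] [ 0.692 -0.12   0.267] [237. 157.]
1.3 [[335.8, 136.1], [372.2, 124.1], [369.3, 124.0], [333.9, 135.7]] [ 0.712 -0.113  0.265] [231. 162.]
[0.00244415 0.19624296 0.35082111]
```

View pics/s2.png

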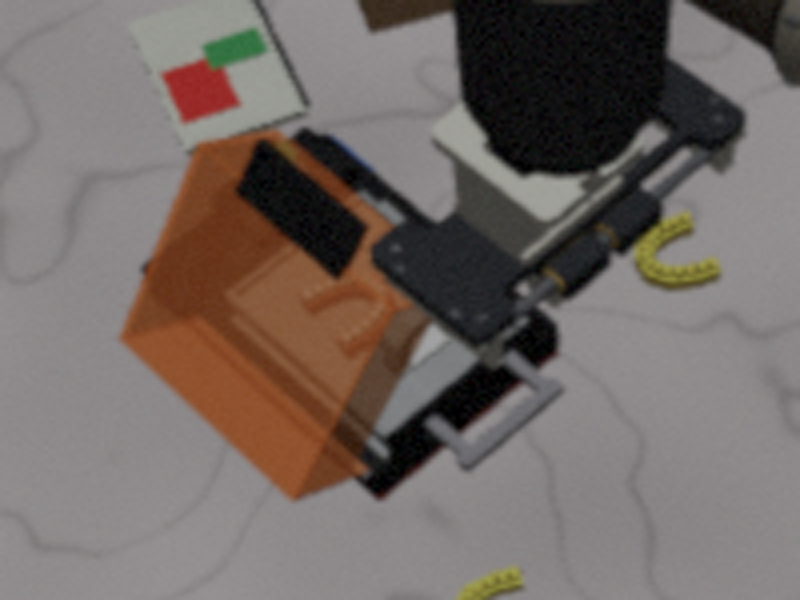

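The scene view shows the tray home with the hood still open. The lip is at crop (302,210), which is pixel (255,146), so q is about 0.91.

```bash
python3 - <<'E'
from h import *
print(U(Wd((.1,.2,.3))))
a=.19
def T(q): return Wd((.107-a*np.cos(q)+.081*np.sin(q),0,.051+a*np.sin(q)+.081*np.cos(q)))
t=np.array(r.get_state()["tcp_pos"])
s=T(1.12); print((Wd((U(s)[0],0,.35))-t)/.025,(s-Wd((U(s)[0],0,.35)))/.025)
Q=np.arange(1.12,-.01,-.07); 
for i in range(len(Q)-1): print(round(Q[i+1],2),np.round((T(Q[i+1])-T(Q[i]))/.025,2).tolist(),np.round(T(Q[i+1]),3))
E
```

```text
[0.1 0.2 0.3]
[ 6.19754204 -6.12802936 -0.03284433] [ 0.00000000e+00 -5.55111512e-16 -3.70762551e+00]
1.05 [-0.54, -0.19, -0.05] [ 0.68  -0.125  0.256]
0.98 [-0.54, -0.19, -0.09] [ 0.667 -0.129  0.254]
0.91 [-0.53, -0.19, -0.13] [ 0.654 -0.134  0.251]
0.84 [-0.52, -0.19, -0.17] [ 0.64  -0.139  0.247]
0.77 [-0.51, -0.18, -0.21] [ 0.628 -0.143  0.241]
0.7 [-0.49, -0.18, -0.24] [ 0.615 -0.148  0.235]
0.63 [-0.48, -0.17, -0.28] [ 0.603 -0.152  0.228]
0.56 [-0.46, -0.16, -0.31] [ 0.592 -0.156  0.221]
0.49 [-0.44, -0.15, -0.35] [ 0.581 -0.16   0.212]
0.42 [-0.41, -0.15, -0.38] [ 0.571 -0.164  0.202]
0.35 [-0.39, -0.14, -0.41] [ 0.561 -0.167  0.192]
0.28 [-0.36, -0.13, -0.44] [ 0.552 -0.17   0.181]
0.21 [-0.33, -0.12, -0.46] [ 0.544 -0.173  0.17 ]
0.14 [-0.3, -0.11, -0.48] [ 0.536 -0.176  0.158]
0.07 [-0.27, -0.09, -0.51] [ 0.53  -0.178  0.145]
-0.0 [-0.23, -0.08, -0.52] [ 0.524 -0.18   0.132]
```

```bash
python3 -m creep '[[0,0.88,-0.87,0,0,0,0],[0,0.88,-0.87,0,0,0,0],[0,0.88,-0.87,0,0,0,0],[0,0.88,-0.87,0,0,0,0],[0,0.88,-0.87,0,0,0,0],[0,0.88,-0.87,0,0,0,0],[0,0.88,-0.87,0,0,0,0],[0,0.04,-0.04,0,0,0,0]]'; python3 -m creep '[[0,0,0,-0.74,0,0,0],[0,0,0,-0.74,0,0,0],[0,0,0,-0.74,0,0,0],[0,0,0,-0.74,0,0,0],[0,0,0,-0.74,0,0,0],[0,0,0,0,0,0,0]]';python3 -m creep '[[0,-0.54,-0.19,-0.05,0,0,0],[0,-0.54,-0.19,-0.09,0,0,0],[0,-0.27,-0.1,-0.07,0,0,0],[0,-0.26,-0.09,-0.06,0,0,0]]'
python3 - <<'E'
from h import *
print(U(r.get_state()["tcp_pos"]))
a=capture("scene");save(a,"s3.png",(180,90,380,240),4)
E
```

```text
time_s: 10.67
tcp_pos: [0.6947, -0.1233, 0.3439]
eef_rot: [179.7, 0.0, -70.3]
contact_force: [-1.1, 0.8, -2.6]
gripper_width: 0.0004
gripper_force: 0.0
time_s: 11.17
tcp_pos: [0.6904, -0.1196, 0.2497]
eef_rot: [179.6, 0.2, -70.1]
contact_force: [-0.4, 0.8, -1.4]
gripper_width: 0.0007
gripper_force: 0.0
time_s: 11.5
tcp_pos: [0.6523, -0.1343, 0.2491]
eef_rot: [-179.9, -0.0, -70.1]
contact_force: [2.9, 1.9, -0.6]
gripper_width: 0.0006
gripper_force: 1.2
[5.31138636e-02 1.88218330e-04 2.49145186e-01]
```

View pics/s3.png

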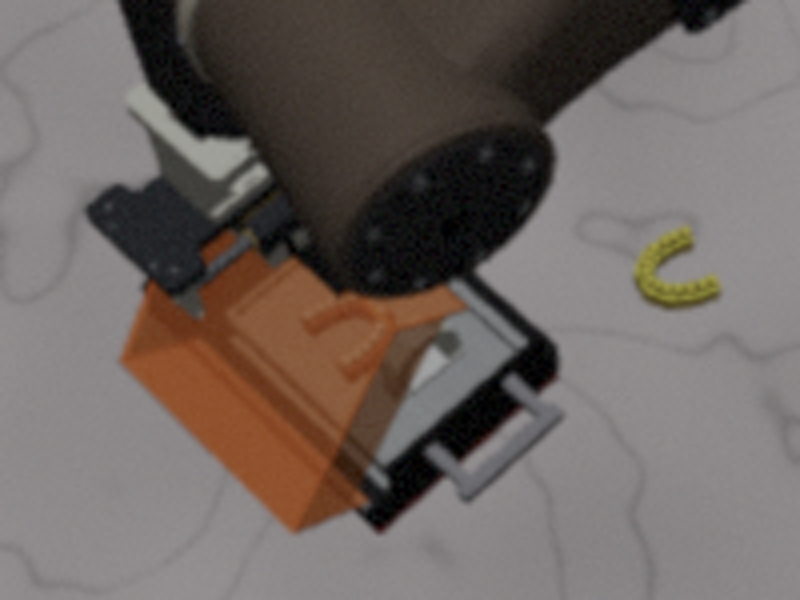

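The fingers are behind the lip, at about (280,225). Contact force is about 3 N and the handle (500,450) is still home. Next I'll follow the arc.

```bash
python3 -m creep '[[0,-0.26,-0.1,-0.08,0,0,0],[0,-0.26,-0.09,-0.09,0,0,0],[0,-0.51,-0.18,-0.21,0,0,0],[0,-0.49,-0.18,-0.24,0,0,0],[0,-0.48,-0.17,-0.28,0,0,0],[0,-0.46,-0.16,-0.31,0,0,0]]'; python3 -m creep '[[0,-0.44,-0.15,-0.35,0,0,0],[0,-0.41,-0.15,-0.38,0,0,0],[0,-0.39,-0.14,-0.41,0,0,0],[0,-0.36,-0.13,-0.44,0,0,0]]'
python3 - <<'E'
from h import *
print(U(r.get_state()["tcp_pos"]))
a=capture("scene");save(a,"s4.png",(180,90,380,240),4)
E
```

```text
time_s: 12.05
tcp_pos: [0.5904, -0.1561, 0.2188]
eef_rot: [-179.9, -0.0, -70.1]
contact_force: [0.5, 2.7, 3.6]
gripper_width: 0.0003
gripper_force: 1.6
time_s: 12.38
tcp_pos: [0.55, -0.1705, 0.1789]
eef_rot: [-180.0, -0.0, -70.1]
contact_force: [0.5, 1.6, 1.8]
gripper_width: 0.0006
gripper_force: 1.1
[-0.05540702  0.00038079  0.17885091]
```

View pics/s4.png

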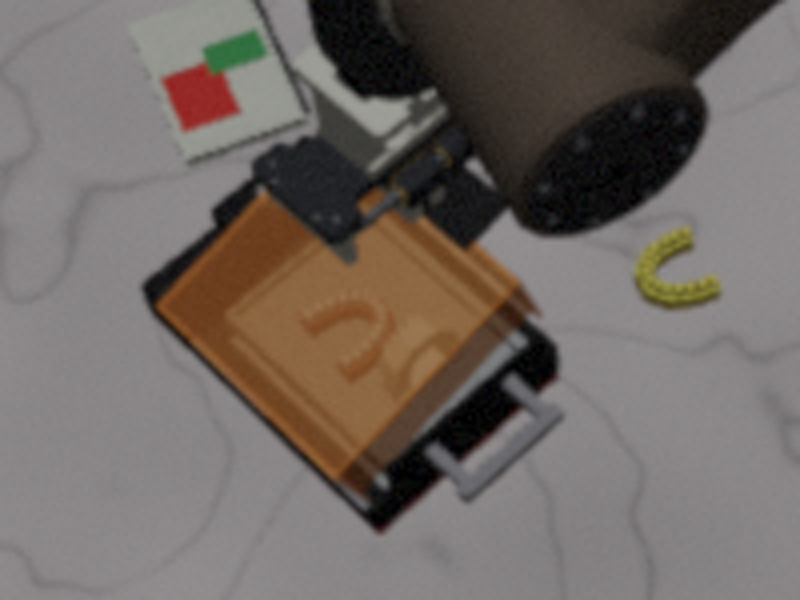

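The hood is about three-quarters down, both models stand under it untouched and the lip is at (465,200). I'll finish slowly.

```bash
python3 -m creep '[[0,-0.33,-0.12,-0.46,0,0,0],[0,-0.3,-0.11,-0.48,0,0,0],[0,-0.13,-0.05,-0.25,0,0,0],[0,-0.13,-0.04,-0.25,0,0,0],[0,-0.08,-0.03,-0.16,0,0,0]]';python3 -m creep '[[0,-0.06,-0.02,-0.12,0,0,0],[0,-0.03,-0.01,-0.08,0,0,0],[0,0,0,-0.08,0,0,0]]';python3 -m creep '[[0,0,0,-0.08,0,0,0],[0,0,0,0,0,0,0]]'
```

```text
time_s: 12.85
tcp_pos: [0.526, -0.1793, 0.1384]
eef_rot: [179.9, 0.0, -70.1]
contact_force: [-1.8, 1.1, 2.8]
gripper_width: 0.0003
gripper_force: 1.1
time_s: 13.1
tcp_pos: [0.5242, -0.1801, 0.1321]
eef_rot: [180.0, -0.0, -70.1]
contact_force: [-9.2, 3.2, 24.6]
gripper_width: 0.0007
gripper_force: 12.4
time_s: 13.27
tcp_pos: [0.5243, -0.1801, 0.1321]
eef_rot: [180.0, -0.1, -70.1]
contact_force: [-10.0, 2.5, 20.8]
gripper_width: 0.0007
gripper_force: 10.2
```

```bash
python3 -m creep '[[0,0,0,0,0,0,0],[0,0,0,0.5,0,0,0],[0,0,0,1,0,0,0],[0,0,0,1,0,0,0],[0,0,0,1,0,0,0],[0,0,0,0,0,0,0]]'
python3 - <<'E'
from h import *
t=np.array(r.get_state()["tcp_pos"]);print(t)
b=capture("top");a=capture("scene");w=capture("wrist")
g=green(b,(395,160,420,190));print("top",g,atz(b,g[:2],.105))
X=np.array([.617,-.291,.107]);print("scene",proj(a,X)); u,v=proj(a,X).astype(int);print("sc",green(a,(u-12,v-12,u+12,v+12)))
ga=green(a,(u-12,v-12,u+12,v+12));print(atz(a,ga[:2],.105))
print("w",proj(w,X))
for d in search_frame(w,"plunger_top")[:2]+search_frame(w,"plunger")[:1]:print(d)
gw=green(w,(0,0,640,230));print(gw,atz(w,gw[:2],.105))
q=Wd((-.03,-.135,.107));print("model",q)
print("shift to .617,-.291",(X-t)/.025)
save(w,"w5.png")
E
```

```text
time_s: 13.77
tcp_pos: [0.5276, -0.1804, 0.2229]
eef_rot: [-179.6, -0.3, -70.1]
contact_force: [1.0, -0.5, 0.6]
gripper_width: 0.0003
gripper_force: 0.0
[ 0.52763263 -0.18042234  0.22287955]
top (np.float64(nan), np.float64(nan), 0) [nan nan nan]
scene [248.32577945 130.9382254 ]
sc (np.float64(248.82191780821918), np.float64(131.6164383561644), 73)
[ 0.61634805 -0.28952678  0.105     ]
w [258.96110044  33.03174201]
{'bbox': [241.3, 12.2, 283.4, 54.1], 'conf': 0.8}
{'bbox': [240.4, 11.5, 282.3, 58.1], 'conf': 0.57}
(np.float64(260.94701492537314), np.float64(31.74402985074627), 1340) [ 0.61623993 -0.29271641  0.105     ]
model [ 0.61924401 -0.28955123  0.107     ]
shift to .617,-.291 [ 3.5746948  -4.42310659 -4.6351821 ]h.py:15: RuntimeWarning: Mean of empty slice.
  k=np.zeros_like(m); k[box[1]:box[3],box[0]:box[2]]=1; v,u=np.nonzero(m&k); return u.mean(),v.mean(),len(u)
  ret = ret.dtype.type(ret / rcount)
```

All three views put the plunger at (0.6165, −0.291).

```bash
python3 -m creep '[[0,0.59,-0.74,0,0,0,0],[0,0.59,-0.74,0,0,0,0],[0,0.59,-0.74,0,0,0,0],[0,0.59,-0.74,0,0,0,0],[0,0.59,-0.74,0,0,0,0],[0,0.59,-0.74,0,0,0,0],[0,0,0,0,0,0,0]]';python3 -m creep '[[0,0,0,-0.8,0,0,0],[0,0,0,-0.8,0,0,0],[0,0,0,-0.8,0,0,0],[0,0,0,-0.8,0,0,0],[0,0,0,-0.8,0,0,0],[0,0,0,-0.2,0,0,0],[0,0,0,-0.2,0,0,0],[0,0,0,0,0,0,0]]';python3 -m creep '[[0,0,0,-0.1,0,0,0],[0,0,0,-0.1,0,0,0],[0,0,0,-0.1,0,0,0],[0,0,0,-0.1,0,0,0]]'
```

```text
time_s: 14.6
tcp_pos: [0.6141, -0.2935, 0.2145]
eef_rot: [179.8, 0.0, -70.2]
contact_force: [-0.1, -0.2, 0.5]
gripper_width: 0.0008
gripper_force: 0.0
time_s: 15.27
tcp_pos: [0.6121, -0.2907, 0.1065]
eef_rot: [179.9, 0.1, -70.1]
contact_force: [-1.5, 0.6, 1.6]
gripper_width: 0.0001
gripper_force: 1.0
time_s: 15.6
tcp_pos: [0.6135, -0.2911, 0.0984]
eef_rot: [-179.9, -0.1, -70.1]
contact_force: [-1.3, -0.1, 4.5]
gripper_width: 0.0004
gripper_force: 2.5
```

```bash
python3 -m creep '[[0,0,0,-0.1,0,0,0],[0,0,0,-0.1,0,0,0]]';python3 -m creep '[[0,0,0,-0.06,0,0,0],[0,0,0,0,0,0,0],[0,0,0,0,0,0,0]]'
```

```text
time_s: 15.77
tcp_pos: [0.6136, -0.2913, 0.0949]
eef_rot: [-179.9, -0.1, -70.1]
contact_force: [-10.3, 7.8, 32.7]
gripper_width: 0.0005
gripper_force: 16.4
time_s: 16.02
tcp_pos: [0.6136, -0.2912, 0.095]
eef_rot: [-179.9, -0.2, -70.0]
contact_force: [-8.9, 5.0, 25.8]
gripper_width: 0.0002
gripper_force: 12.9
```

At the stop (z = 0.095, force well above 6.5 N). I'll rise clear and check.

```bash
python3 -m creep '[[0,0,0,0.4,0,0,0],[0,0,0,0.8,0,0,0],[0,0,0,1,0,0,0],[0,0,0,1,0,0,0],[0,0,0,1,0,0,0],[0,0,0,1,0,0,0],[0,-0.8,-0.4,0.5,0,0,0],[0,-0.8,-0.4,0,0,0,0]]'; python3 -m creep '[[0,-0.8,-0.4,0,0,0,0],[0,-0.8,-0.4,0,0,0,0],[0,-0.8,-0.4,0,0,0,0],[0,-0.8,-0.4,0,0,0,0],[0,0,0,0,0,0,0],[0,0,0,0,0,0,0],[0,0,0,0,0,0,0]]'
python3 - <<'E'
from h import *
a=capture("scene");save(a,"s6.png",(180,90,380,240),4)
E
```

```text
time_s: 16.68
tcp_pos: [0.5748, -0.3112, 0.2367]
eef_rot: [-179.7, -0.2, -70.0]
contact_force: [0.9, -0.7, 0.7]
gripper_width: 0.0006
gripper_force: 0.0
time_s: 17.27
tcp_pos: [0.4933, -0.3509, 0.2334]
eef_rot: [-180.0, -0.0, -70.1]
contact_force: [-0.3, 0.5, 0.0]
gripper_width: 0.0003
gripper_force: 0.0
```

View pics/s6.png

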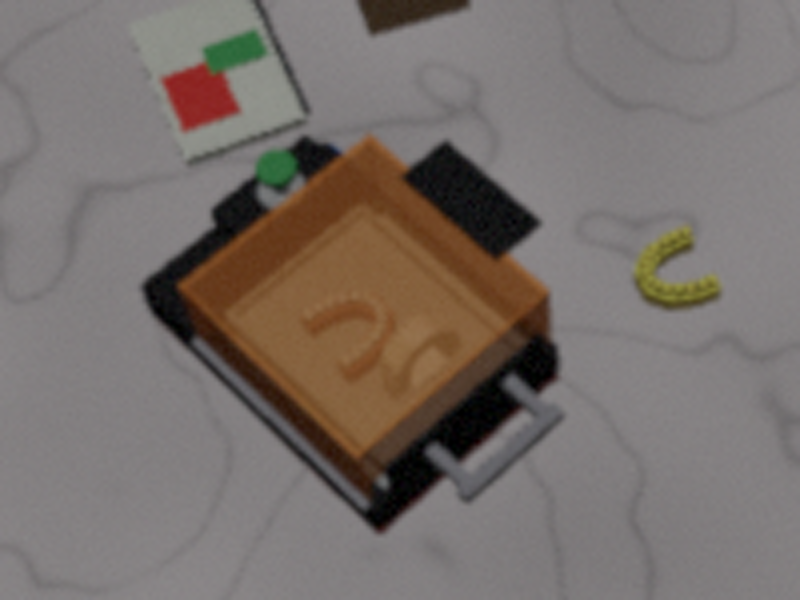

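The hood is shut, the tray is home (handle at (500,450)), both models are upright and the plunger is up at (277,167). The notebook has not moved.

```bash
python3 -c "
from plant import close_job
print(close_job())"
```

```text
the job is handed in; nothing more can be done
None
```

The job is handed in: tray pushed home, hood lowered gently until shut, and plunger pressed to its stop and back up, with both models upright and no bystander touched (the hand-in returned no verdict).

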